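# Gauge a slate wall and hold it in the corner of the glue-up jig

## Task

A slate bird house is being glued up. Of the three slates standing in the dowel rack, take the one thin enough for the slot gauge and slide it on edge, lengthwise, right through the slot from the robot's side to the far side; then stand it on the floor slate in the glue-up jig, its long face pressed flat against the side fence and its end pressed against the front slate at the same time. Finish while still holding it pressed firmly against both so the glue can set, do not let go; leave the try square and the pencil where they lie.

Things in the scene. Friction and masses are not known exactly. Their poses are not given: they have to be found in the camera images.
- wall_slate: (all sizes here in mm) the wanted wall slate: a dark grey slate plate, 112 long x 8 thick x 63 high, standing on its long edge in a slot of the rack, 0.11 to 0.23 kg. Origin: centre of its lower edge; x along its length, y through its thickness, z up. Grip it from above across the 8 mm thickness, in the upper 25 mm, near the middle of its length
- thick_slate_a: a dark grey slate too thick for the gauge: two layers, 104 long x 16 thick x 70 high, standing in another slot of the rack; origin and axes as wall_slate
- thick_slate_b: a dark grey slate too thick for the gauge: two layers, 118 long x 16 thick x 65 high, standing in another slot of the rack; origin and axes as wall_slate
- slate_rack: fixed wooden rack, board 150 (x) x 230 (y) x 12, origin at the centre of its underside. Three slots along its x axis at y = -70, 0 and +70; each slot is the 19 mm gap between two pairs of dowels that rise to 38 above the bench; the slates stand on the board, 12 above the bench, free to be lifted straight up
- slot_gauge: fixed thickness gauge: dark steel base 100 (x) x 90 (y) x 8 with two aluminium cheeks, 50 long in x, whose tops are 36 above the bench. The slot between them runs along x at y = 0, is 12 wide, open at both ends and at the top, its floor 8 above the bench; at -x (the robot's side) it has a flared mouth from x = -47 (32 wide) to x = -25. Origin: centre of the underside
- glue_jig: fixed plywood glue-up jig, board 240 (x, from -132 to +108) x 190 (y) x 12. Origin: on the underside, in the middle of the width. On it lies the floor slate, 143 (x) x 121 (y), upper face 19 above the bench. Along its +y side runs the side fence, at its +x end the front slate stands upright; wall_slate goes in with its x along the jig's x (either end first)
- jig_corner (a point): the inner corner of the jig where wall_slate belongs, at 77, 65, 19 in the jig's frame, same axes as the jig: the side fence's face lies at y = 0 of this point facing -y, the front slate's face at x = 0 facing -x, the floor slate's upper face at z = 0. When home, wall_slate's origin is 56 to -x and 4 to -y of it
- side_fence: pale wooden fence of the jig, 170 long (x) x 18 x 30 high, its top 42 above the bench, 23 above the floor slate: fingers that hold wall_slate by its upper part pass over it. Wood and slate rub (friction about 0.5 to 0.7), so a slate already pressed on the fence or down on the floor slate passes only part of an endwise push on to the front slate, and the other way round: push with some 8 N on the fence and 15 N endwise. Origin: centre of its underside
- front_slate: upright slate that is already fixed in the jig, backed by the low end fence: 8 thick, 102 wide along the jig's y (from -37 to +65), 67 high, its top 86 above the bench. Origin: in the middle of its outer (+x) face, its x axis pointing up
- try_square: loose try square, beech stock and steel blade, 120 x 216 x 16, lying left of the jig; origin at the centre of its underside. Leave it alone
- carpenter_pencil: loose red pencil, 178 long, lying near the front edge; origin at the centre of its underside. Leave it alone
Not all that is in view belongs to the job. Leave any yellow look-alike of the wall_slate alone.

How it is judged:
By the outcome, as a careful person would: the job done as asked, in the order asked, and still so for the second after the job is handed in, while the arm keeps its last pose, push and grip.
It also fails if it takes over 64 s, if anything falls off the work surface, if the arm or the gripper's body presses on something with over 40 N, if the wrist force passes 120 N, or if a joint passes its speed limit or range.

## Robot

A 6-joint arm with a two-finger parallel gripper is mounted at the origin on a cart in front of the work surface, level with it; the furniture and walls round the work are solid. World frame = base frame: x ahead of the robot, y to its left, z up, the work surface at z = 0. Lengths are in m, angles in rad, forces in N, time in s.
With the tool pointing down it reaches from about 0.35 to 0.975 m from the base axis. Payload 17.4 kg.
Tool frame: the origin (TCP) lies midway between the tips of the shut fingers; the grasp point (between the pads) lies 19 mm behind it (pinch_z is the distance from the TCP to the grasp point, in m); y points along the fingers, x is the direction in which the jaws open and shut, and the axes are right-handed (so a half turn about y gives the same grasp; the last joint's range is limited). The gripper opens to 85 mm and grips with 20 to 120 N. Pads are 22 mm wide; open, the fingers measure 114 mm over their backs; the gripper's body (76 mm by 85 mm) begins 54 mm behind the grasp point. The pads swing forward as they close: fully open they stand 13 mm farther back than shut.
Start: joints at [1.08, 0.116, 1.442, -0, 1.584, -0.038], TCP at [0.295, 0.607, 0.231] pointing down, gripper open.
Joint ranges: [-2.83, 2.83], [-0.83, 2.19], [0.07, 2.5], [-1.14, 4.28], [0.01, 3], [-2.97, 2.97]. Speed limits (rad/s): [1.89, 1.89, 2.22, 3.14, 3.14, 3.14].

## Interface

Orientations are given as a unit quaternion [x, y, z, w].
In Python, from station import goto, move_l, move_j, grip, pause, solve_ik, camera, camera_info, IKError, job_done, cut_out, current_clock, current_joints, current_joint_velocities, current_joint_efforts, current_tcp_pos, current_eef_rot, current_wrist_force, current_torque, current_opening, pinch_z gives the robot as it stands. Calls block until the motion is done:
- goto(position, orientation): joint-space move of the TCP to a pose.
- move_l(position, ori=None, feed=0.15, max_force=None): straight line of the TCP; ori=None keeps the orientation; feed is the mean speed in m/s. With max_force (N) it stops when the force on the tool has changed by that much, and returns True; else False.
- move_j(angles): joint-space move.
- grip(opening, squeeze=None): finger opening in m; squeeze is the grip in N (None keeps the last); returns when the fingers have stopped.
- pause(seconds).
- solve_ik(position, orientation): joint angles nearest the present ones, or None.
- camera(name): name is "scene" or "top" or "wrist"; returns the picture (420x560x3 uint8, red, green, blue); there is no depth.
- camera_info(name): a dict with "intrinsics" (3x3 intrinsics, pixels), "R" (3x3) and "t" (3): a world point X has camera coordinates R X + t. Camera axes: x right, y down, z forward; pixel columns grow to the right and rows downward; lengths in m; the calibration is good to about 2 mm. A picture is of the moment at which its call begins: read the wrist's pose just before it. camera_info takes no time and is no camera call; for the wrist camera it gives the pose at the moment of the call.
A pose or a line that the arm cannot do raises IKError and nothing moves.
- job_done(): hands the job in, once; it reports no verdict.
Trained networks look in the newest picture that a camera, given by its name, has taken for a name from the list of things; names that differ only in an ending like _2 or _b are one class to them, and where a whole thing is asked for, a point or a joint stands for the part that bears it (a point fixed in the world has none). Each returns a list of dicts, best first, with "score" (0 to 1); they miss things now and then, are a little off and sometimes report something else, mostly with a low value. They report only what shows in the picture. A call takes as long as a camera call. They do not tell look-alikes from the thing itself.
- cut_out(camera, target): "region" (420x560 bool, what is visible of it) and "rect" ([left, top, width, height] in pixels, round what is visible of it).
Readings, each from a call of its own:
- current_clock(): time.
- current_joints(): joint angles.
- current_joint_velocities(): joint speeds.
- current_joint_efforts(): joint torques, N m.
- current_tcp_pos(): TCP position.
- current_eef_rot(): TCP orientation.
- current_wrist_force(): force on the tool from outside, world axes, zero at the start.
- current_torque(): the same for the moment, N m.
- current_opening(): finger opening in m.
Only numpy, scipy, OpenCV 4.12 (cv2) and the standard library are available. Lean on these libraries where they do the work, as an engineer would, in place of code of your own. Each camera call takes 0.05 s, during which the arm holds its last target. There are 200 camera calls.

## Working session

There is one attempt and no reset: what is moved stays moved. The work goes in short steps, each a Python script; the robot and the scene stay as the last script left them, time stands still between calls to the robot, and variables do not carry over. Pictures are saved under pics/ and viewed, about 8 in all and at most 12, crops included, and the job is handed in when it is done.

```bash
mkdir -p pics; ls; cat > h.py <<'E'
import numpy as np, cv2
from station import *
def snap(cam,fn):
    im=camera(cam); cv2.imwrite('pics/'+fn,cv2.cvtColor(im,cv2.COLOR_RGB2BGR)); return im
def proj(cam,X,ci=None):
    c=ci or camera_info(cam); X=np.atleast_2d(X); p=(c['R']@X.T).T+c['t']; q=(c['intrinsics']@p.T).T
    return q[:,:2]/q[:,2:]
def back(cam,uv,z,ci=None):
    c=ci or camera_info(cam); R=np.array(c['R']);t=np.array(c['t'])
    o=-R.T@t; d=R.T@np.linalg.inv(c['intrinsics'])@np.array([uv[0],uv[1],1.])
    return o+d*(z-o[2])/d[2]
E
python3 - <<'E'
from h import *
for c in ['top','scene']:
    snap(c,c+'0.png')
    ci=camera_info(c); print(c, -np.array(ci['R']).T@ci['t'], np.array(ci['intrinsics'])[0], np.array(ci['R'])[2])
    for n in ['wall_slate','slate_rack','slot_gauge','glue_jig','side_fence','front_slate','try_square','carpenter_pencil']:
        print(n,[(round(d['score'],2),d['rect']) for d in cut_out(c,n)][:5])
print(current_clock(),current_eef_rot(),pinch_z if not callable(pinch_z) else pinch_z())
E
```

```text
pics
top [0.28453904 0.0849606  1.54927968] [502.18963455   0.         277.05771336] [ 0.1526054  -0.01180065 -0.98821675]
wall_slate [(0.74, [379.4, 213.7, 10.2, 39.6]), (0.71, [306.4, 147.4, 8.9, 36.2])]
slate_rack [(0.79, [364.5, 198.9, 78.5, 62.6]), (0.68, [379.2, 279.8, 52.1, 11.8])]
slot_gauge [(0.75, [268.4, 195.0, 29.3, 32.9])]
glue_jig [(0.68, [175.4, 184.0, 79.4, 88.2])]
side_fence [(0.76, [176.5, 189.7, 24.4, 56.8])]
front_slate [(0.58, [201.9, 189.7, 30.6, 11.1]), (0.16, [366.2, 200.5, 77.5, 59.7])]
try_square [(0.55, [109.9, 212.7, 41.4, 70.1]), (0.26, [363.5, 201.5, 81.2, 59.7])]
carpenter_pencil [(0.61, [172.5, 184.5, 80.0, 85.6]), (0.55, [377.8, 280.6, 53.8, 10.0])]
scene [-0.27711351 -0.87665308  1.02547132] [470.63310331   0.         281.07459781] [ 0.50057247  0.61354237 -0.6107315 ]
wall_slate [(0.74, [337.9, 266.5, 29.1, 33.4])]
slate_rack [(0.84, [329.9, 272.1, 89.2, 66.3])]
slot_gauge [(0.71, [278.1, 219.0, 39.6, 24.0])]
glue_jig [(0.62, [212.9, 175.7, 76.9, 55.8])]
side_fence [(0.76, [220.5, 178.4, 42.3, 22.1]), (0.56, [302.8, 316.7, 49.4, 36.4])]
front_slate [(0.77, [263.0, 173.9, 11.7, 29.0])]
try_square [(0.86, [162.2, 167.5, 50.7, 33.9])]
carpenter_pencil [(0.68, [303.0, 319.2, 48.7, 33.3]), (0.61, [339.4, 269.5, 24.9, 27.3])]
0.9 [-0.59945609 -0.37501066  0.37500371  0.59949281] 0.0187
```

View pics/top0.png

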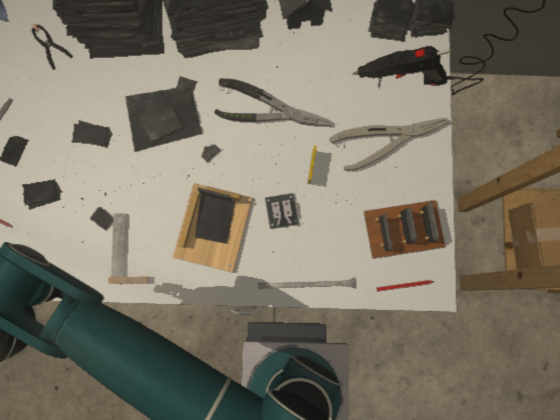

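View pics/scene0.png

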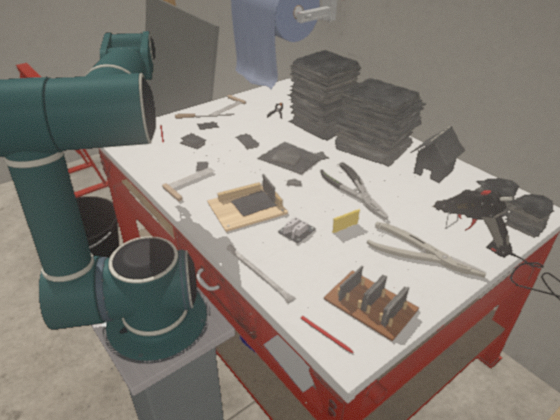

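The top view shows the rack at about (405,230), with its left slate at (385,233) looking the thinnest. The gauge is at (283,211). The jig is at (213,228), with its fence on the left and the front slate at the top. The yellow decoy is at (312,165). Next I fly over jig, gauge and rack for close looks.

```bash
cat >> h.py <<'E'
from scipy.spatial.transform import Rotation as Ro
def q(a,flip=False):
    a=a+np.pi*flip; x=np.array([np.cos(a),np.sin(a),0]); y=np.array([0,0,-1.]); z=np.cross(x,y)
    return Ro.from_matrix(np.c_[x,y,z]).as_quat()
def rectpose(cam,n,z,ci=None,k=0):
    r=cut_out(cam,n)
    if len(r)<=k: return None
    m=r[k]['region'].astype(np.uint8)
    c=max(cv2.findContours(m,cv2.RETR_EXTERNAL,cv2.CHAIN_APPROX_NONE)[0],key=cv2.contourArea)[:,0]
    P=np.array([back(cam,p,z,ci)[:2] for p in c])*1000
    return cv2.minAreaRect(P.astype(np.float32)), r[k]['score']
E
cat > a.py <<'E'
from h import *
print(Ro.from_quat(current_eef_rot()).as_matrix().round(2).tolist())
camera('top')
est={}
for n,z in [('slate_rack',.012),('slot_gauge',.03),('glue_jig',.012),('wall_slate',.075)]:
    r=rectpose('top',n,z); est[n]=r; print(n,r)
ci=camera_info('wrist'); R=np.array(ci['R']); Rt=Ro.from_quat(current_eef_rot()).as_matrix()
print('wristcam in tool',Rt.T@(-R.T@ci['t']-current_tcp_pos()),(R@Rt).round(2).tolist(),np.array(ci['intrinsics'])[0])
for n in ['slate_rack','slot_gauge','glue_jig']:
    p=np.r_[np.array(est[n][0][0])/1000,.3]
    for f in (0,1): print(n,f,np.round(solve_ik(p,q(np.pi/2,f)),2))
E
python3 a.py
```

```text
[[0.44, -0.0, -0.9], [0.9, 0.0, 0.44], [0.0, -1.0, 0.0]]
slate_rack (((504.8282165527344, -329.10986328125), (154.7616729736328, 234.9874267578125), 10.627830505371094), 0.91)
slot_gauge (((547.3010864257812, 53.556610107421875), (97.71614074707031, 87.1736068725586), 11.091261863708496), 0.9)
glue_jig (((492.630126953125, 262.7451171875), (191.54977416992188, 240.53350830078125), 77.49642944335938), 0.59)
wall_slate (((482.596435546875, -255.6120147705078), (110.56700134277344, 23.54895782470703), 10.966888427734375), 0.61)
wristcam in tool [ 0.00091664 -0.14270815  0.07359729] [[1.0, 0.0, -0.0], [-0.0, -0.29, -0.96], [-0.0, 0.96, -0.29]] [367.27583049   0.         282.66652571]
slate_rack 0 [-0.62 -0.05  1.5  -0.    1.69 -2.19]
slate_rack 1 [-0.62 -0.05  1.5  -0.    1.69  0.95]
slot_gauge 0 [ 0.05 -0.17  1.61 -0.    1.7  -1.52]
slot_gauge 1 [ 0.05 -0.17  1.61 -0.    1.7   1.62]
glue_jig 0 [ 0.44 -0.15  1.59 -0.    1.7  -1.13]
glue_jig 1 [ 0.44 -0.15  1.59 -0.    1.7   2.02]
```

```bash
cat > b.py <<'E'
from h import *
d=np.deg2rad
views=[('jig',[.47,.26,.2],-12.5),('gauge',[.53,.053,.2],11),('rack',[.485,-.32,.22],10.6)]
names={'jig':['glue_jig','side_fence','front_slate','jig_corner'],'gauge':['slot_gauge'],'rack':['slate_rack','wall_slate','thick_slate_a']}
import pickle; D={}
for n,p,a in views:
    goto(p,q(d(90+a))); ci=camera_info('wrist'); im=snap('wrist',n+'.png'); D[n]=ci
    for m in names[n]:
        for r in cut_out('wrist',m)[:5]:
            print(n,m,round(r['score'],2),r['rect']); D.setdefault(n+'_'+m,[]).append(r)
pickle.dump(D,open('D.pkl','wb'))
print(current_clock(),current_wrist_force(),current_tcp_pos())
import subprocess
a=[cv2.imread(f'pics/{n}.png') for n in ('jig','gauge','rack')]
E
python3 b.py
```

```text
jig glue_jig 0.57 [183.4, 69.5, 222.7, 278.5]
jig side_fence 0.85 [358.7, 115.4, 36.7, 186.3]
jig front_slate 0.88 [250.4, 294.3, 120.2, 53.1]
jig jig_corner 0.83 [179.4, 70.5, 228.3, 272.9]
gauge slot_gauge 0.96 [230.8, 152.2, 99.9, 100.4]
rack slate_rack 0.95 [145.8, 119.4, 247.3, 146.6]
rack wall_slate 0.65 [335.3, 134.4, 29.6, 138.4]
rack thick_slate_a 0.93 [250.6, 153.6, 28.4, 127.4]
rack thick_slate_a 0.56 [168.0, 138.7, 43.5, 143.7]
rack thick_slate_a 0.5 [144.2, 120.4, 249.5, 145.6]
5.4167 [ 0.01427517  0.00746173 -0.66309081] [ 0.48542104 -0.31918885  0.2200323 ]
```

View pics/jig.png

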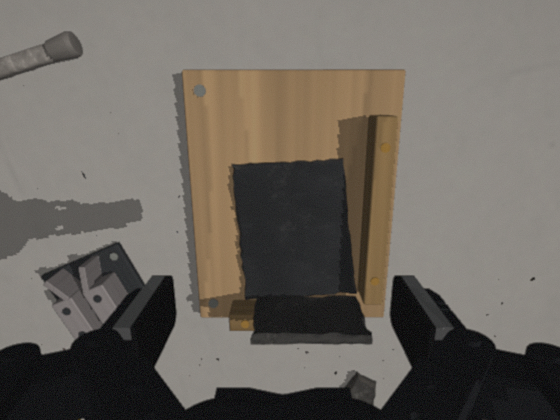

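View pics/gauge.png

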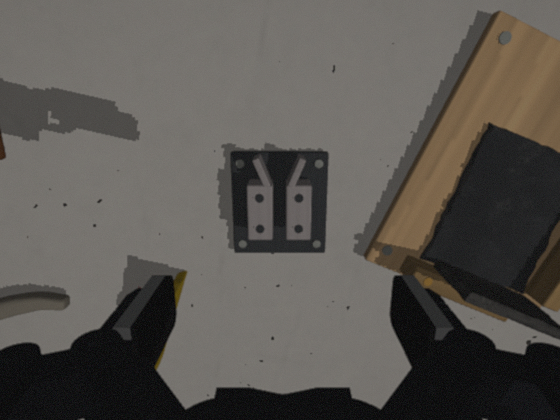

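View pics/rack.png

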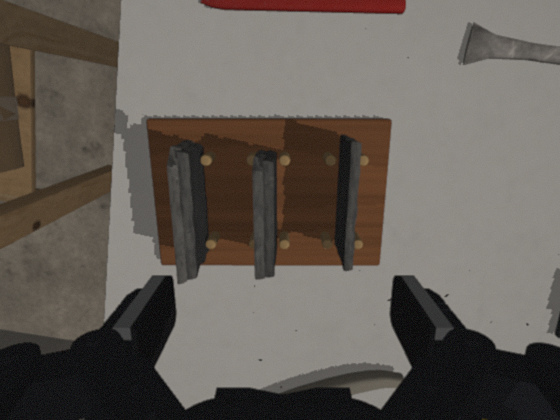

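Wrist views (image down = +x, right = +y): the thin slate is the right one in the rack, its top edge running from (353,138) to (348,268). The gauge base spans (232,152) to (326,252) with the slot at column 280. The jig board corners are about (184,70), (405,70), (384,317) and (201,318). Next I fit the poses.

```bash
cat > c.py <<'E'
from h import *
import pickle
from scipy.optimize import least_squares
D=pickle.load(open('D.pkl','rb'))
def fit(n,M,uv,x0):
    ci=D[n];M=np.array(M,float)/1000;uv=np.array(uv,float)
    def W(p,M=M):
        c,s=np.cos(p[2]),np.sin(p[2]); return np.c_[M[:,0]*c-M[:,1]*s+p[0],M[:,0]*s+M[:,1]*c+p[1],M[:,2]]
    r=least_squares(lambda p:(proj('wrist',W(p),ci)-uv).ravel(),x0,loss='soft_l1')
    print(n,r.x.round(4),np.rad2deg(r.x[2]).round(2),'res',r.fun.reshape(-1,2).round(1).tolist())
    return r.x,lambda Q:proj('wrist',W(r.x,np.array(Q,float)/1000),ci)
def outline(n,x0,box,z,key):  # corners from the network mask
    m=D[key][0]['region'].astype(np.uint8); c=max(cv2.findContours(m,0,1)[0],key=cv2.contourArea)
    P=np.array([back('wrist',p,z,D[n])[:2]*1000 for p in c[:,0]],np.float32); print('  mask',cv2.minAreaRect(P))
out={}
draw={}
out['jig'],f=fit('jig',[[-132,-95,12],[-132,95,12],[108,95,12],[108,-95,12]],[(184,70),(405,70),(384,317),(201,318)],[.5,.26,-.2]); outline('jig',0,0,.012,'jig_glue_jig')
draw['jig']=f([[77,65,19],[77,-37,19],[77,65,86],[77,-37,86],[85,65,86],[85,-37,86],[-77,65,42],[77,65,42],[-77,83,42],[77,56,19]])
out['gauge'],f=fit('gauge',[[-50,-45,8],[-50,45,8],[50,45,8],[50,-45,8]],[(232,152),(327,151),(325,252),(235,252)],[.547,.053,.19]); outline('gauge',0,0,.008,'gauge_slot_gauge')
draw['gauge']=f([[-25,-6,36],[-25,6,36],[25,6,36],[25,-6,36],[-47,-16,36],[-47,16,36]])
out['rack'],f=fit('rack',[[-75,-115,12],[-75,115,12],[75,115,12],[75,-115,12]],[(148,119),(391,119),(380,265),(161,265)],[.505,-.329,.18])
draw['rack']=f([[-56,74,75],[-56,66,75],[56,74,75],[56,66,75]])
out['slate'],_=fit('rack',[[-56,-4,75],[-56,4,75],[56,4,75],[56,-4,75]],[(348,138),(359,140),(353,268),(343,269)],[.49,-.26,.18])
pickle.dump(out,open('P.pkl','wb'))
T=[]
for n in draw:
    im=cv2.imread(f'pics/{n}.png')
    s=3 if n!='jig' else 2
    im=cv2.resize(im,None,fx=s,fy=s)
    for u in draw[n]: cv2.drawMarker(im,tuple(int(round((v+.5)*s)) for v in u),(0,255,0),0,10,1)
    c=draw[n].mean(0)*s; w,h=(400,500) if n=='jig' else (400,250)
    if n=='rack': c=np.array([345,205.])*s;
    x,y=int(c[0]-w/2),int(c[1]-h/2)
    if n!='jig': h=300;y=int(c[1]-150) 
    else: h=600;y=int(c[1]-300)
    T.append(im[y:y+h,x:x+w])
if T[0].shape[0]!=600: T[0]=cv2.copyMakeBorder(T[0],0,600-T[0].shape[0],0,0,0)
print([t.shape for t in T])
cv2.imwrite('pics/ov.png',np.hstack([T[0],np.vstack(T[1:])]))
E
python3 c.py
```

```text
jig [ 0.5055  0.2638 -0.2172] -12.45 res [[-2.3, -0.1], [2.2, -0.4], [0.5, 1.2], [-0.5, 0.3]]
  mask ((508.5005187988281, 261.9537658691406), (189.1595458984375, 271.769287109375), 77.49676513671875)
gauge [0.5509 0.0551 0.1963] 11.25 res [[-2.5, -0.8], [1.8, -0.4], [0.7, 0.6], [-0.6, 1.1]]
  mask ((551.1962890625, 54.36722183227539), (100.08614349365234, 91.089599609375), 10.908061027526855)
rack [ 0.5055 -0.3278  0.1853] 10.62 res [[-3.1, -0.6], [2.1, -0.6], [0.6, 1.4], [-0.5, 1.3]]
rack [ 0.4855 -0.2623  0.1992] 11.41 res [[0.3, -0.3], [-0.3, -2.5], [-0.3, 1.8], [0.3, 0.9]]
[(600, 400, 3), (300, 400, 3), (300, 400, 3)]
```

View pics/ov.png

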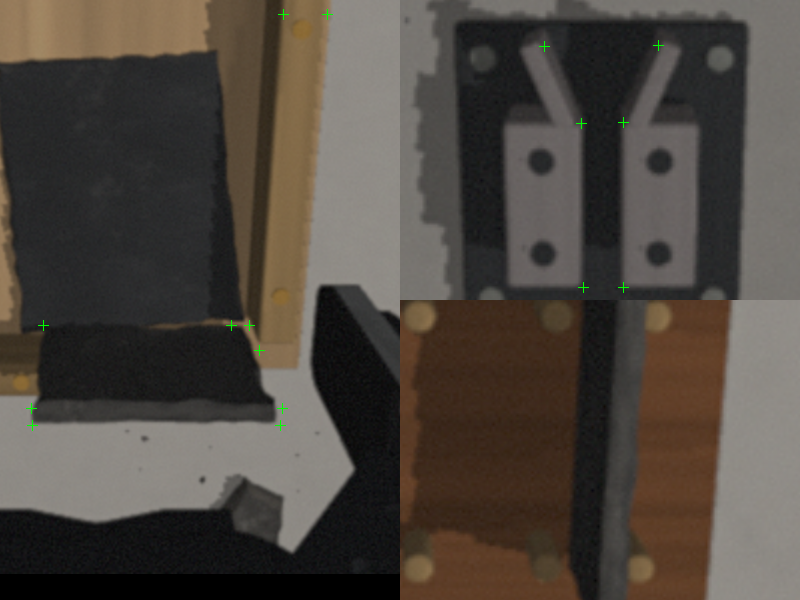

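Model overlays agree with the picture to about 1–2 mm, and the slot edges to within 1 px. Next: grasp, lift and carry to the gauge.

```bash
cat > d.py <<'E'
from h import *
import pickle
P=pickle.load(open('P.pkl','rb'))
for u in [(262,286),(355,282),(312,185),(312,150)]: print('top px',u,back('top',u,.01).round(3))
s=P['slate']; Q=q(np.pi/2+s[2])
grip(.045,30)
goto([s[0],s[1],.11],Q)
print('hit',move_l([s[0],s[1],.045],feed=.08,max_force=8),current_tcp_pos())
grip(0,90); print('open',current_opening(),current_wrist_force().round(1) if hasattr(current_wrist_force(),'round') else current_wrist_force())
p=np.array(current_tcp_pos()); p[2]=.15
print('hit',move_l(p,feed=.12,max_force=15)); print('open',current_opening(),np.round(current_wrist_force(),1))
g=P['gauge']; c,sn=np.cos(g[2]),np.sin(g[2])
G=lambda x,y,z:[g[0]+c*x-sn*y,g[1]+sn*x+c*y,z]
Qg=q(np.pi/2+g[2])
goto(G(-.109,0,.15),Qg)
ci=camera_info('wrist'); snap('wrist','held.png'); pickle.dump(ci,open('ci.pkl','wb'))
print(np.round(current_tcp_pos(),4),np.round(current_wrist_force(),1),current_clock())
E
python3 d.py
```

```text
top px (262, 286) [0.316 0.107 0.01 ]
top px (355, 282) [ 0.336 -0.177  0.01 ]
top px (312, 185) [ 0.635 -0.04   0.01 ]
top px (312, 150) [ 0.748 -0.038  0.01 ]
hit False [ 0.48573237 -0.26243447  0.04551842]
open 0.007175259038170609 [ 0.2 -1.3  4.7]
hit False
open 0.006748778575903986 [-0.2  0.3 -1.7]
[0.4444 0.033  0.1499] [-0.4 -0.2 -1. ] 10.075
```

View pics/held.png

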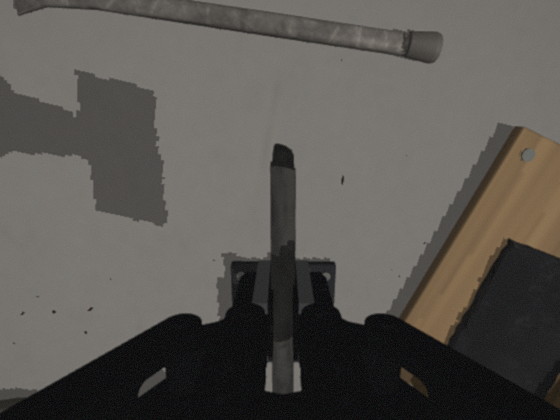

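The slate is held, centred and straight, columns 271–297. The gauge base is centred at column 283.5, in line with it. Now the pass.

```bash
cat > e.py <<'E'
from h import *
import pickle
P=pickle.load(open('P.pkl','rb')); ci=pickle.load(open('ci.pkl','rb'))
g=P['gauge']; c,sn=np.cos(g[2]),np.sin(g[2])
G=lambda x,y,z:[g[0]+c*x-sn*y,g[1]+sn*x+c*y,z]
def inv(X): d=np.array(X[:2])-g[:2]; return np.array([c*d[0]+sn*d[1],-sn*d[0]+c*d[1]])
t=inv(current_tcp_pos())
for u in [(271,167),(296,167),(273,392),(293,392)]: print('slate end rel tcp mm',((inv(back('wrist',u,.1795,ci))-t)*1000).round(1))
for u in [(231,262),(336,262)]: print('base corner mm',(inv(back('wrist',u,.008,ci))*1000).round(1))
move_l(G(-.112,0,.10),feed=.15)
print(move_l(G(-.112,0,.0425),feed=.1,max_force=10),np.round(current_wrist_force(),1))
for x in (-.08,-.03,.03,.075,.118):
    hit=move_l(G(x,0,.0425),feed=.07,max_force=14)
    f=np.array(current_wrist_force()); print(x,hit,(inv(current_tcp_pos())*1000).round(1),'F',(c*f[0]+sn*f[1]).round(1),(-sn*f[0]+c*f[1]).round(1),f[2].round(1),np.round(current_opening(),4))
    if hit: break
print(current_tcp_pos(),current_clock())
E
python3 e.py
```

```text
slate end rel tcp mm [-53.3  -2.9]
slate end rel tcp mm [-53.2   4.9]
slate end rel tcp mm [32.5 -3. ]
slate end rel tcp mm [32.5  4.6]
base corner mm [-51.2 -44.1]
base corner mm [-51.1  44.6]
False [ 0.9  0.4 -2.1]
-0.08 False [-80.2   0. ] F -0.4 -0.2 -1.0 0.0069
-0.03 False [-30.3   0. ] F -0.5 0.2 -1.5 0.0071
0.03 False [29.7  0. ] F -0.6 0.1 -2.5 0.0068
0.075 False [74.8  0. ] F -0.8 0.7 -2.2 0.0069
0.118 False [117.8   0. ] F -0.5 -0.1 -1.5 0.0064
[0.66645783 0.07810107 0.04226657] 15.325
```

The slate went through without contact (side forces under 1 N). Now the jig.

```bash
cat > j.py <<'E'
from h import *
import pickle
P=pickle.load(open('P.pkl','rb'))
g=P['jig']; c,sn=np.cos(g[2]),np.sin(g[2])
J=lambda x,y,z:[g[0]+(c*x-sn*y)/1000,g[1]+(sn*x+c*y)/1000,z]
def inv(X): d=(np.array(X[:2])-g[:2])*1000; return np.array([c*d[0]+sn*d[1],-sn*d[0]+c*d[1],X[2]*1000])
Qj=q(np.pi/2+g[2])
def F():
    f=np.mean([current_wrist_force() for _ in range(3)],0); return np.array([c*f[0]+sn*f[1],-sn*f[0]+c*f[1],f[2]])
def st(m): print(m,'pos',inv(current_tcp_pos()).round(1),'F',F().round(1),'T',np.round(current_torque(),2),'op',round(float(current_opening()),4),'t',round(current_clock(),1))
E
cat > k.py <<'E'
from j import *
p=np.array(current_tcp_pos()); p[2]=.2; move_l(p,feed=.2)
goto(J(4,48,.2),Qj); move_l(J(4,48,.075),feed=.15); st('above')
print(move_l(J(4,48,.045),feed=.025,max_force=3)); st('floor')
z=current_tcp_pos()[2]+.001
move_l(J(4,48,z),feed=.02); st('up1')
print(move_l(J(4,70,z),feed=.02,max_force=4)); st('fence')
y=inv(current_tcp_pos())[1]-.8
move_l(J(4,y,z),feed=.02); st('back')
print(move_l(J(35,y,z),feed=.02,max_force=5)); st('front')
ci=camera_info('wrist'); snap('wrist','jig2.png')
E
python3 k.py
```

```text
above pos [ 4.5 48.3 76.1] F [ 0.3 -0.6 -1.3] T [ 0.05  0.01 -0.02] op 0.007 t 18.3
True
floor pos [ 3.9 48.1 52.1] F [-1.7  0.7  5.1] T [0.06 0.16 0.03] op 0.0072 t 19.2
up1 pos [ 4.  48.  52.9] F [ 1.   0.4 -1.3] T [-0.03  0.01 -0.09] op 0.0071 t 19.4
True
fence pos [ 3.8 59.2 52.6] F [ 0.8 -0.8 -2.1] T [-0.17  0.01  0.02] op 0.0073 t 20.1
back pos [ 4.  58.5 53.1] F [ 0.3 -0.3 -3.4] T [-0.    0.01 -0.  ] op 0.0069 t 20.3
True
front pos [18.7 58.2 52.4] F [ 0.4 -0.4 -2.2] T [-0.    0.03  0.01] op 0.0071 t 21.2
```

View pics/jig2.png

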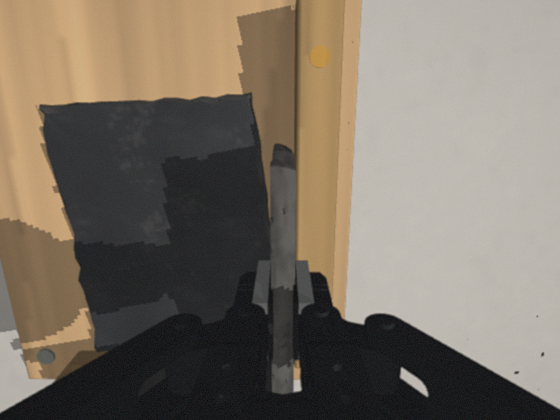

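The slate is up against the fence, parallel to it, with the end at the front slate. The fence touched at y = 59.2 and the front at x = 18.7, both as predicted within 1 mm. Now I press in small steps and watch the forces.

```bash
cat > l.py <<'E'
from j import *
x,y,_=inv(current_tcp_pos()); x=18.0; y=58.5; z=.0527
def go(): move_l(J(x,y,z),Qj,feed=.02); pause(.15)
go(); st('start')
while F()[2]<2 and z>.0508: z-=.0003; go()
st('down %.4f'%z)
while F()[0]>-16 and x<23: x+=.4; go(); print(round(x,1),F().round(1))
st('x %.1f'%x)
while F()[1]>-9 and y<63: y+=.3; go(); print(round(y,1),F().round(1))
st('y %.1f'%y)
while F()[0]>-18 and x<24: x+=.3; go(); print(round(x,1),F().round(1))
st('end %.1f %.1f %.4f'%(x,y,z))
E
python3 l.py
```

```text
start pos [18.  58.5 52.7] F [ 0.3  0.3 -2.7] T [0.03 0.   0.01] op 0.0073 t 21.6
down 0.0518 pos [18.  58.6 52.1] F [-4.1 -1.2  4.7] T [-0.1   0.49 -0.04] op 0.007 t 22.9
18.4 [-3.3 -0.3  5.1]
18.8 [-2.1 -0.5  5.5]
19.2 [-5.9 -0.6  6.9]
19.6 [-9.8 -1.6  9.1]
20.0 [-13.4  -2.1  10.6]
20.4 [-18.6  -2.3  12.6]
x 20.4 pos [19.  58.7 52.1] F [-18.6  -2.3  12.6] T [ 0.25  2.67 -0.12] op 0.0069 t 25.2
58.8 [-18.2  -3.8  13.4]
59.1 [-18.4  -4.6  13.9]
59.4 [-18.4  -7.3  14.5]
59.7 [-19.6 -10.3  15.1]
y 59.7 pos [19.  59.1 52.1] F [-19.6 -10.3  15.1] T [-1.12  3.1  -0.18] op 0.0069 t 26.9
end 20.4 59.7 0.0518 pos [19.  59.1 52.1] F [-19.6 -10.3  15.1] T [-1.12  3.1  -0.18] op 0.0069 t 26.9
```

Pushing endwise first also loaded the floor to 15 N, so friction could be carrying the side push. I'll back off and press the fence first with a light floor load, then endwise, keeping Fz small.

```bash
cat > m.py <<'E'
from j import *
x,y,z=18.2,58.0,.0527
def go(): move_l(J(x,y,z),Qj,feed=.02); pause(.15)
x0=x; x=19.;go(); x=18.2; go(); st('off')
while F()[2]<0.5 and z>.0515: z-=.0002; go()
st('down %.4f'%z)
while F()[1]>-11 and y<63: y+=.3; go(); print(round(y,1),F().round(1),inv(current_tcp_pos()).round(2))
st('y %.1f'%y)
while F()[0]>-20 and x<24:
    x+=.3
    if F()[2]>7 and z<.0528: z+=.0002
    go(); print(round(x,1),round(z,4),F().round(1))
st('x %.1f'%x)
while F()[1]>-10 and y<63: y+=.2; go(); print(round(y,1),F().round(1))
st('end %.1f %.1f %.4f'%(x,y,z))
snap('wrist','end.png'); snap('scene','ends.png')
E
python3 m.py
```

```text
off pos [18.3 58.  52.7] F [-0.   0.2 -2.2] T [ 0.03 -0.06 -0.03] op 0.0069 t 27.7
down 0.0519 pos [18.2 58.1 52.1] F [-3.7 -0.5  3. ] T [-0.16  0.37 -0.07] op 0.0069 t 29.3
58.3 [-1.5 -2.1  5. ] [18.27 58.3  52.05]
58.6 [-2.5 -3.   5.7] [18.3  58.59 52.07]
58.9 [-1.7 -2.6  5.5] [18.34 58.87 52.01]
59.2 [-1.7 -2.5  5.3] [18.36 59.15 51.99]
59.5 [-0.9 -4.   5.7] [18.37 59.29 51.99]
59.8 [-1.  -6.7  6.9] [18.39 59.36 51.99]
60.1 [-1.9 -9.6  8. ] [18.39 59.39 52.  ]
60.4 [ -1.8 -12.1  10. ] [18.41 59.44 52.03]
y 60.4 pos [18.4 59.4 52. ] F [ -1.8 -12.1  10. ] T [-2.02  0.63  0.06] op 0.007 t 32.5
18.5 0.0521 [ -4.1 -11.4   8.6]
18.8 0.0523 [ -5.7 -11.6   8.4]
19.1 0.0525 [ -7.5 -10.    6.2]
19.4 0.0525 [-9.  -9.9  9.2]
19.7 0.0527 [-10.5 -10.4   8.5]
20.0 0.0529 [-10.1 -10.6   5.7]
20.3 0.0529 [-14.  -10.2   8.9]
20.6 0.0529 [-16.1 -10.9   9.2]
20.9 0.0529 [-18.1 -11.9  10.4]
21.2 0.0529 [-22.3 -11.3  11.9]
x 21.2 pos [19.  59.4 52.2] F [-22.3 -11.3  11.9] T [-1.45  3.52  0.04] op 0.0071 t 36.5
end 21.2 60.4 0.0529 pos [19.  59.4 52.2] F [-22.3 -11.3  11.9] T [-1.45  3.52  0.04] op 0.0071 t 36.5
```

View pics/end.png

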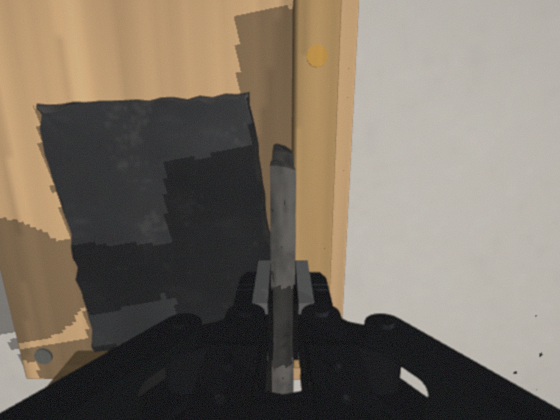

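The fence contact showed clearly at y ≈ 59.2 and the front again at x = 19.0. The moment about vertical is about 0, so the fence push is centred and the face lies flat. I check it holds, then hand in.

```bash
python3 - <<'E'
from j import *
pause(.8); st('hold')
f=F()
if f[0]<-14 and f[1]<-7: job_done(); print('handed in',current_clock())
E
```

```text
hold pos [18.9 59.4 52.2] F [-21.9 -11.4  11.9] T [-1.44  3.51  0.07] op 0.0066 t 37.4
the job is handed in; nothing more can be done
the job is handed in; nothing more can be done
```

I handed the job in at about 37 s of the 64 s allowed, with the wall slate still gripped and pressed into the jig corner.

- **Slate and gauge:** I took the thin slate from the rack slot nearest the robot's left. It slid lengthwise through the gauge from the robot's side to the far side. Side forces stayed under 1 N, and its lower edge ran about 1 mm above the slot floor.
- **Placing in the jig:** My first press went endwise before sideways, and that loaded the floor slate to 15 N. Friction could then have been carrying the side push, so I backed off. I then pressed the fence first and the front slate second.
- **Last check:** After a 0.8 s hold, total push forces were steady at about 22 N endwise, 11 N on the fence and 12 N down on the floor slate. The moment about the vertical was about 0.07 N m, which fits the long face lying flat on the fence. The gripper had not opened.
- **What I could not measure:** The wrist reads total force, and friction on the fence and floor takes some of the endwise push. In the worst case only about 6 N may reach the front slate. The press position, 19.0 mm, matched the earlier contact to within 0.3 mm.
- **Not checked:** I did nothing near the try square, pencil or yellow look-alike, but I did not look at them again at the end.

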